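# Roll the mixer tube into the V-block

### The job

A steel mixer tube lies loose on the lab bench. Without gripping or lifting it, push it gently by its side with the fingers so that it rolls along the bench, up the nearer blue ramp of the V-block and drops into the groove; leave it lying still in the V with both of its ends sticking well out of the block, and do not disturb the jar, the yellow bottle or the brass weight.

Things in the scene. Friction and masses are not known exactly. Their poses are not given: they have to be found in the camera images.
- tube: Loose polished steel tube, black ends, orange band near each end, one black stripe along it; 150 mm long, 40 mm diameter, 0.45 kg. Origin mid-tube on its axis; x along it; y, z turn as it rolls. Starts 130 to 200 mm from the groove on either side, within 0.2 rad of parallel. Rolls easily if pushed level at mid-height; a fingertip bearing on its upper half wedges it against the bench.
- vblock: V-block fixed to the bench. Origin on the bench under the middle of the groove; x runs along the groove, y across it (towards the two ramps), z up. 80 mm long in x and 147 mm wide in y, the same on both sides: a dark steel V, its faces 30 degrees from level, bottom 3 mm above the bench, upper edges 12 mm high at y = +-15.6 mm; then a flat blue crest 3 mm wide; then a blue ramp falling from 12 mm high at y = +-18.6 mm to the bench at y = +-73.6 mm.
- v_seat (a point): Where the middle of the tube is when it lies seated and centred in the V: 26 mm above the bench, over the middle of the groove; axes as the V-block's.
- jar: Bystander: white screw-top jar with black lid, 64 mm diameter, 115 mm tall, standing on the other side of the V-block from the tube. Origin at the centre of its underside.
- yellow_bottle: Bystander: yellow bottle, 54 mm diameter, 110 mm tall, standing off the robot-side end of the V-block. Origin at the centre of its underside.
- weight: Bystander: brass knobbed weight, 50 mm diameter, 44 mm tall, standing off the far end of the V-block. Origin at the centre of its underside.
Mind the look-alikes: they are no part of the job. Leave any purple look-alike of the tube alone.

How it is judged:
By the outcome, as a careful person would: the job done as asked, in the order asked, and still so for the second after the job is handed in, with the robot touching nothing.
It also fails if it takes over 42 s, if anything falls off the work surface, if the arm or the gripper's body presses on something with over 40 N, if the wrist force passes 120 N, or if a joint passes its speed limit or range.

### The arm

A 6-joint arm with a two-finger parallel gripper is mounted at the origin on the work surface. World frame = base frame: x ahead of the robot, y to its left, z up, the work surface at z = 0. Lengths are in mm, angles in rad, forces in N, time in s.
With the tool pointing down it reaches from about 325 to 775 mm from the base axis. Payload 5.5 kg.
Tool frame: the origin (TCP) lies on the centre line of the jaws, within the pads' length; the fingertips stand finger_overhang ahead of it and the grasp point (between the pads) lies 8 mm behind it (finger_overhang is the distance from the TCP to the fingertips, in mm); z points along the fingers, y is the direction in which the jaws open and shut (so a half turn about z gives the same grasp; the last joint's range is limited). The gripper opens to 88 mm and grips with 3 to 60 N. Pads are 20 mm wide; open, the fingers measure 115 mm over their backs; the gripper's body (75 mm by 178 mm) begins 61 mm behind the grasp point.
Start: joints at [-1.36, 0.091, 1.231, -0, 1.82, -0.057], TCP at [158.765, -578.627, 196.331] pointing down, gripper open.
Joint ranges: [-2.87, 2.87], [-0.86, 2.18], [0.17, 2.46], [-1.51, 4.65], [0.06, 2.69], [-2.65, 2.65]. Speed limits (rad/s): [2.57, 2.57, 3.01, 3.14, 3.14, 3.14].

### API

Orientations are given as a rotation vector (axis times angle).
In Python, from rig import read_state, grab_frame, close_job, search_frame, masks_of, finger_overhang gives the robot as it stands. The module is installed in compiled form; this text tells all that it offers.
- The arm moves only by the shell command python3 -m jog 'ROWS' [OPENING] [FORCE]. ROWS is text: rows parted by semicolons, each of 4 numbers parted by spaces: the shift along the tool's x, y, z in mm, then the turn about the tool's z in degrees. In form: x y z spin; .... A call has exactly 5 rows; each row shifts and turns the pose as measured when the row begins, along the tool's axes as they then stand; what a row does not reach is not made up. A row lasts 1/10 s, in which the tool goes at most 50 mm and 8.59 degrees, less where a joint would pass 70% of its speed; a pose out of reach is approached as far as the arm can. A call is refused whole if a number of a shift passes 50 or a number of a turn 8.59, either way. A call with a gripper value outside its range is refused whole. OPENING is the opening, from 0 (shut) to 1 (fully open), set as the call begins (- or left out, the last holds). The fingers move at their own pace and stop on an object; FORCE is the grip in N (left out, the last holds). Time passes only in rows, so rows that do not move let the fingers close, or fill a call up. It gives the time, the measured TCP pose, the force and the opening at its end, in the units of the state.
- read_state(): the state, without advancing time (a new reading comes with each control period).
- grab_frame(name): name is "scene" or "top"; returns a dict with "color" (400x640x3 uint8, red, green, blue), "K" (3x3 intrinsics, pixels), "dist_coeffs" ([k1, k2, p1, p2, k3] as OpenCV has them; the pictures are not rectified), "rvec" (rotation vector, rad) and "tvec" (3), from world to camera coordinates, as OpenCV has them. Camera axes: x right, y down, z forward; pixel columns grow to the right and rows downward; lengths in mm; the calibration is good to about 2 mm. A picture is of the moment at which its call begins. There is no depth.
- close_job(): hands the job in, once; it reports no verdict.
Trained networks look in the newest picture that a camera, given by its name, has taken for a name from the list of things; names that differ only in an ending like _2 or _b are one class to them, and where a whole thing is asked for, a point or a joint stands for the part that bears it (a point fixed in the world has none). Each returns a list of dicts, best first, with "confidence" (0 to 1); they miss things now and then, are a little off and sometimes report something else, mostly with a low value. They report only what shows in the picture. A call takes as long as a camera call. They do not tell look-alikes from the thing itself.
- search_frame(camera, label): "position" ([column, row] in pixels, amid what is visible of it).
- masks_of(camera, label): "mask" (400x640 bool, what is visible of it) and "position" ([column, row] in pixels, amid what is visible of it).
The state is a dict: "time_s": time; "joints": joint angles; "joint_vel": joint speeds; "joint_torque": joint torques, N m; "eef_pos": TCP position; "orientation": TCP orientation; "ft_force": force on the tool from outside, world axes, zero at the start; "ft_torque": the same for the moment, N m; "opening": opening from 0.0 (shut) to 1.0 (fully open).
Only numpy, scipy, OpenCV 4.12 (cv2) and the standard library are available. Lean on these libraries where they do the work, as an engineer would, in place of code of your own. Each camera call takes 0.05 s, during which the arm holds its last target.

## Working session

There is one attempt and no reset: what is moved stays moved. The work goes in short steps, Python scripts to look and compute and a shell command to move; the robot and the scene stay as the last step left them, time stands still between calls to the robot, and variables do not carry over. Pictures are saved under pics/ and viewed, and the job is handed in when it is done.

```bash
mkdir -p pics
cat > h.py <<'E'
import numpy as np, cv2
from rig import *
def snap(cam,fn=None):
    f=grab_frame(cam)
    if fn: cv2.imwrite('pics/'+fn,f['color'][:,:,::-1])
    return f
def ray(f,px):
    u=cv2.undistortPoints(np.array([[px]],float),np.array(f['K'],float),np.array(f['dist_coeffs'],float))[0,0]
    R=cv2.Rodrigues(np.array(f['rvec'],float))[0];t=np.array(f['tvec'],float).ravel()
    return -R.T@t, R.T@np.array([u[0],u[1],1])
def atz(f,px,z):
    o,d=ray(f,px); return o+d*(z-o[2])/d[2]
def proj(f,P):
    return cv2.projectPoints(np.array(P,float).reshape(-1,3),np.array(f['rvec'],float),np.array(f['tvec'],float),np.array(f['K'],float),np.array(f['dist_coeffs'],float))[0][:,0]
E
python3 - <<'E'
from h import *
print(read_state()); print('oh',finger_overhang() if callable(finger_overhang) else finger_overhang)
for c in('scene','top'):
    f=snap(c,c+'0.png'); print(c,ray(f,[320,200])[0].round())
    for l in('tube','vblock','jar','yellow_bottle','weight'):
        for r in search_frame(c,l): print(c,l,np.round(r['position'],1),round(r['confidence'],2),atz(f,r['position'],20).round())
E
```

```text
{'time_s': 0.0, 'joints': array([-1.35970264e+00,  9.18784070e-02,  1.23187304e+00, -2.13388259e-05,
        1.81976948e+00, -5.66849847e-02]), 'joint_vel': array([ 3.37513906e-03,  1.46287458e-03,  7.30676389e-05, -8.74447137e-04,
       -1.86218037e-03, -6.13580987e-04]), 'joint_torque': array([-1.13127022e-03, -4.46455193e+01, -4.06444538e+01,  6.97681750e-02,
        2.94256560e-02, -1.56328197e-04]), 'eef_pos': array([ 158.68313336, -578.28871168,  195.20245952]), 'orientation': array([-3.11157338e+00, -4.19105591e-01,  2.65848494e-04]), 'ft_force': array([-0.44776688, -0.12277452, -0.51121068]), 'ft_torque': array([-0.0029051 , -0.00625877,  0.0369847 ]), 'opening': 0.9975020482477046}
oh 11.0
scene [1186.  512.  769.]
scene tube [454.4 225.3] 0.85 [395. 294.  20.]
scene tube [205.8 214.6] 0.83 [ 724. -177.   20.]
scene tube [388.9 255.3] 0.78 [567. 223.  20.]
scene tube [316.2 225. ] 0.23 [591.  45.  20.]
scene vblock [315.5 227.5] 0.6 [598.  49.  20.]
scene jar [263.2 176.2] 0.95 [ 537. -170.   20.]
scene yellow_bottle [361.9 186.5] 0.87 [413.  50.  20.]
scene weight [261.6 244.9] 0.73 [713. -10.  20.]
scene weight [318.8 225.6] 0.2 [589.  51.  20.]
top [405.  40. 975.]
top tube [189.4 283. ] 0.93 [392. 299.  20.]
top tube [232.2 198.2] 0.89 [564. 213.  20.]
top tube [412.5 119.9] 0.56 [ 725. -173.   20.]
top vblock [321.4 188. ] 0.8 [582.  26.  20.]
top jar [404.1 188.9] 0.62 [ 576. -147.   20.]
top yellow_bottle [303.9 259.5] 0.56 [434.  65.  20.]
top weight [338.3 132.7] 0.75 [701. -13.  20.]
```

View pics/scene0.png

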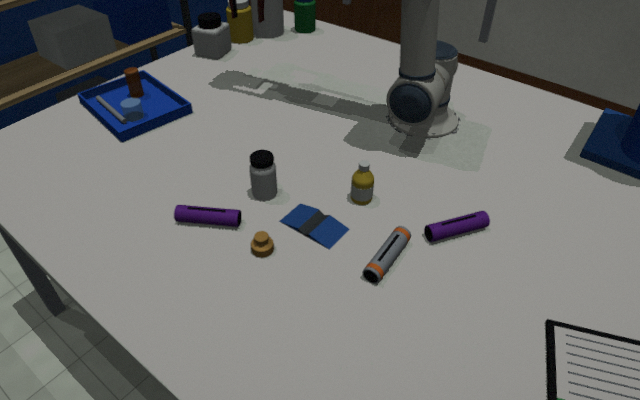

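View pics/top0.png

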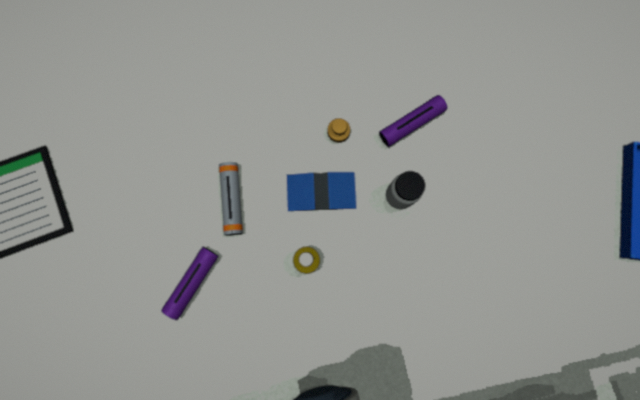

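The scene picture shows three candidates for the tube. The steel one with orange bands is at scene (388,253), top (231,198). The purple ones are at scene (206,215) and (457,225), top (413,120) and (190,283). I choose the steel one; next come a close crop and measurements.

```bash
cat > meas.py <<'E'
from h import *
def rectpts(m):
    c=max(cv2.findContours(m.astype(np.uint8),cv2.RETR_EXTERNAL,cv2.CHAIN_APPROX_NONE)[0],key=cv2.contourArea)
    return cv2.minAreaRect(c)
def best(cam,l,near):
    r=[x for x in masks_of(cam,l) if np.hypot(*(np.array(x['position'])-near))<25]
    return r[0]['mask'] if r else None
E
python3 - <<'E'
from meas import *
f=snap('top')
cv2.imwrite('pics/crop0.png',cv2.resize(f['color'][130:270,200:380,::-1],None,fx=4,fy=4,interpolation=cv2.INTER_CUBIC))
for l,n,z in(('tube',(231,198),20),('vblock',(321,190),5)):
    m=best('top',l,n)
    if m is None: print(l,'none');continue
    r=rectpts(m);b=cv2.boxPoints(r);print(l,np.round(r[0],1),np.round(r[1],1))
    for p in b: print(p.round(1),atz(f,p,z).round(1))
    print('c',atz(f,r[0],z).round(1))
E
```

```text
tube [230.3 197.2] [73.4 20.1]
[217.5 161.3] [644.3 244.6  20. ]
[237.5 159.8] [646.7 202.2  20. ]
[243.2 233. ] [490.9 190.   20. ]
[223.1 234.5] [488.7 231.4  20. ]
c [566.7 217.   20. ]
vblock [321.9 190.7] [37.9 69.9]
[286.4 172.6] [619.8  99.8   5. ]
[356.3 170.8] [620.3 -50.1   5. ]
[357.3 208.7] [538.2 -49.2   5. ]
[287.4 210.6] [537.7  98.8   5. ]
c [578.7  24.8   5. ]
```

View pics/crop0.png

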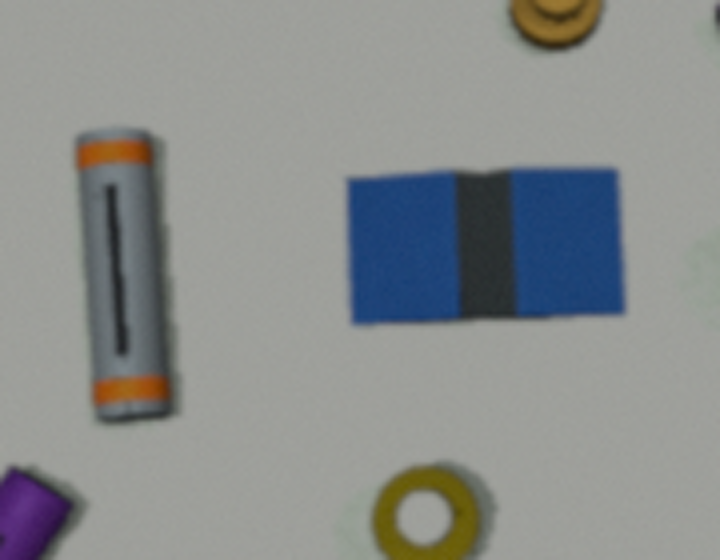

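The crop shows the steel tube with orange bands (crop centre (124,275)) and the V-block with its groove at (486,245). Next I fit both models to the masks in both views.

```bash
cat >> meas.py <<'E'
from scipy.optimize import minimize
th=np.linspace(0,2*np.pi,24)
def tubep(x,y,a,z=20):
    u=np.array([np.cos(a),np.sin(a),0]);v=np.array([-np.sin(a),np.cos(a),0])
    return np.concatenate([np.array([x,y,z])+s*75*u+20*(np.cos(th)[:,None]*v+np.sin(th)[:,None]*np.array([0,0,1])) for s in(-1,1)])
def blockp(x,y,a,z=0):
    return np.array([[x+np.cos(a)*i-np.sin(a)*j,y+np.sin(a)*i+np.cos(a)*j,h] for i in(-40,40) for j,h in((-73.6,0),(73.6,0),(18.6,12),(-18.6,12),)])
def sil(f,P):
    h=cv2.convexHull(proj(f,P).astype(np.float32)); S=4
    m=np.zeros((400*S,640*S),np.uint8); cv2.fillPoly(m,[np.round((h+.5)*S).astype(np.int32)],1)
    return cv2.resize(m.astype(np.float32),(640,400),interpolation=cv2.INTER_AREA)
def fit(fm,pf,x0,z=None):
    def c(p):
        e=0
        for f,m in fm:
            P=pf(p[0]*10,p[1]*10,p[2]*.1,*([z] if z is not None else []))
            s=sil(f,P);e+=np.abs(s-m).sum()/m.sum()
        return e
    x=np.array([x0[0]/10,x0[1]/10,x0[2]*10])
    r=minimize(c,x,method='Nelder-Mead',options=dict(initial_simplex=[x,x+[1,0,0],x+[0,1,0],x+[0,0,.7]],maxiter=150))
    return r.x*[10,10,.1],r.fun
E
python3 - <<'E'
from meas import *
fm={'tube':[],'vblock':[]}
for c,nt,nb in(('top',(231,198),(321,190)),('scene',(388,253),(315,226))):
    f=snap(c)
    for l,n in(('tube',nt),('vblock',nb)):
        m=best(c,l,n)
        if m is not None: fm[l].append((f,m.astype(float)))
for l,pf,x0 in(('tube',tubep,(567,217,.07)),('vblock',blockp,(579,25,0))):
    print(l,len(fm[l]))
    for g in [fm[l]]+[[q] for q in fm[l]]:
        p,e=fit(g,pf,x0);print(p.round(3),round(e,3))
E
```

```text
tube 2
[5.64428e+02 2.16929e+02 8.20000e-02] 0.123
[5.64476e+02 2.16606e+02 8.40000e-02] 0.051
[5.63821e+02 2.17302e+02 7.80000e-02] 0.062
vblock 2
[5.7909e+02 2.6105e+01 1.5000e-02] 0.095
[5.79082e+02 2.59900e+01 1.40000e-02] 0.039
[5.79627e+02 2.72480e+01 1.90000e-02] 0.051
```

```bash
cat > plan.py <<'E'
from h import *
from scipy.spatial.transform import Rotation as Ro
import sys
# plan N rows to goal (x,y,z, yaw of tool y deg)
def plan(goal,yaw,n=5,step=48,spin=8.5):
    s=read_state();p=s['eef_pos'].copy();R=Ro.from_rotvec(s['orientation']);g=np.array(goal,float)
    M=R.as_matrix();y0=np.degrees(np.arctan2(M[1,1],M[0,1]));print('t',round(s['time_s'],2),'pos',p.round(1),'yaw',round(y0,2),'tilt',np.degrees(np.arccos(-M[2,2])).round(2),'F',s['ft_force'].round(1),'op',round(s['opening'],2))
    d0=g-p; k=max(1,int(np.ceil(np.linalg.norm(d0)/step)))
    rows=[]
    for i in range(n):
        d=g-p; L=np.linalg.norm(d); d=d*min(1,step/L) if L>0 else d
        M=R.as_matrix();yy=np.degrees(np.arctan2(M[1,1],M[0,1]))
        dy=(yaw-yy+180)%360-180; dy=np.clip(dy,-spin,spin)
        t=M.T@d; rows.append('%.1f %.1f %.1f %.2f'%(*t,-dy)); p=p+d;R=R*Ro.from_euler('z',-dy,degrees=True)
    print('; '.join(rows),'| end',p.round(1))
if __name__=='__main__':
    a=[float(v) for v in sys.argv[1:]]; plan(a[:3],a[3],*( [5]+a[4:] if len(a)>4 else []))
E
python3 - <<'E'
from meas import *
fs=[snap('top'),snap('scene')]
def cyl(r,h): 
    return lambda x,y,a: np.concatenate([np.c_[x+r*np.cos(th),y+r*np.sin(th),0*th+z] for z in(0,h)])
f=fs[0]
print('bottle top',atz(f,(306,259),110),'jar',atz(f,(408,187),115),'w',atz(f,(339,128),44))
for l,r,h,ns,x0 in(('yellow_bottle',27,75,((306,259),(362,186)),(445,60,0)),('jar',32,115,((406,190),(263,176)),(570,-140,0)),('weight',25,20,((338,131),(262,245)),(700,-13,0))):
    for c,fr,n in zip(('top','scene'),fs,ns):
        m=best(c,l,n)
        if m is not None: p,e=fit([(fr,m.astype(float))],cyl(r,h),x0);print(l,c,p[:2].round(1),round(e,3))
E
python3 plan.py 520 100 200 4.7
```

```text
bottle top [431.82343209  59.07273134 110.        ] jar [ 562.32477156 -136.07769926  115.        ] w [703.72481158 -13.63038123  44.        ]
yellow_bottle top [432.2  58.7] 0.046
yellow_bottle scene [429.1  58.6] 0.134
jar top [ 564.7 -137.5] 0.197
jar scene [ 569.7 -138.7] 0.1
weight top [710.5 -14.5] 0.054
weight scene [707.5 -16.7] 0.139
t 1.45 pos [ 158.8 -578.6  196.4] yaw -74.66 tilt 0.0 F [ 0.8 -0.5  0.8] op 1.0
33.0 -34.9 -0.2 -8.50; 37.8 -29.6 -0.2 -8.50; 41.7 -23.7 -0.2 -8.50; 44.8 -17.3 -0.2 -8.50; 46.8 -10.5 -0.2 -8.50 | end [ 271.5 -366.8  197.5]
```

```bash
python3 -m jog '33 -35 0 -8.5; 38 -30 0 -8.5; 42 -24 0 -8.5; 45 -17 0 -8.5; 47 -10 0 -8.5' 1; python3 plan.py 567 284 200 4.7
```

```text
time_s: 1.95
eef_pos: [271.3, -362.5, 192.0]
orientation: [-2.739, -1.527, -0.001]
ft_force: [0.7, -0.3, 0.0]
opening: 0.997
t 1.95 pos [ 271.3 -362.5  192. ] yaw -31.7 tilt 0.34 F [ 0.7 -0.3  0. ] op 1.0
47.6 -6.0 -0.3 -8.50; 48.0 1.2 -0.3 -8.50; 47.3 8.2 -0.3 -8.50; 45.6 15.1 -0.3 -8.50; 42.8 21.7 -0.3 -2.40 | end [ 371.2 -144.2  194.7]
```

```bash
python3 -m jog '47.6 -6 -0.5 -8.5; 48 1 -0.5 -8.5; 47 8 -0.5 -8.5; 45.6 15 -0.5 -8.5; 43 21.7 -0.5 -2.4' ; python3 plan.py 567 284 200 4.7
```

```text
time_s: 2.45
eef_pos: [371.7, -134.7, 196.4]
orientation: [-2.115, -2.322, -0.006]
ft_force: [0.3, -0.5, -0.6]
opening: 1.005
t 2.45 pos [ 371.7 -134.7  196.4] yaw 5.34 tilt 0.23 F [ 0.3 -0.5 -0.6] op 1.0
41.4 24.2 -0.2 0.64; 41.7 23.8 -0.2 0.00; 41.7 23.8 -0.2 0.00; 41.7 23.8 -0.2 -0.00; 41.7 23.8 -0.2 -0.00 | end [473.2  82.8 198.3]
```

```bash
python3 -m jog '44 19 -0.5 0; 44 19 -0.5 0; 44 19 -0.5 0; 44 19 -0.5 0; 44 19 -0.5 0' ; python3 plan.py 567 284 200 4.7
```

```text
time_s: 2.95
eef_pos: [446.9, 103.6, 201.7]
orientation: [2.11, 2.321, 0.012]
ft_force: [1.0, 0.4, 0.5]
opening: 0.998
t 2.95 pos [446.9 103.6 201.7] yaw 5.45 tilt 0.51 F [1.  0.4 0.5] op 1.0
37.2 30.3 0.7 0.75; 37.6 29.8 0.7 -0.00; 37.6 29.8 0.7 0.00; 37.6 29.8 0.7 -0.00; 19.4 15.3 0.4 -0.00 | end [567. 284. 200.]
```

```bash
python3 -m jog '37 30 0.7 0.7; 37.6 30 0.7 0; 37.6 30 0.7 0; 37.6 29 0.7 0; 22 14 0.4 0' ; python3 plan.py 567 286 40 4.7
```

```text
time_s: 3.45
eef_pos: [566.7, 298.1, 200.9]
orientation: [2.117, 2.312, 0.017]
ft_force: [0.2, -0.0, -1.0]
opening: 1.001
t 3.45 pos [566.7 298.1 200.9] yaw 5.03 tilt 0.74 F [ 0.2 -0.  -1. ] op 1.0
-3.7 -0.8 47.8 0.33; -3.7 -0.8 47.8 -0.00; -3.7 -0.8 47.8 0.00; -1.3 -0.3 17.3 -0.00; 0.0 0.0 0.0 -0.00 | end [567. 286.  40.]
```

```bash
python3 -m jog '-4 0 46 0.3; -3 0 46 0; -2 0 35 0; 0 0 18 0; 0 0 5 0' ; python3 plan.py 567 286 25 4.7 4
```

```text
time_s: 3.95
eef_pos: [572.1, 295.8, 46.2]
orientation: [2.116, 2.312, 0.024]
ft_force: [0.2, -0.4, -0.0]
opening: 0.999
t 3.95 pos [572.1 295.8  46.2] yaw 5.06 tilt 0.97 F [ 0.2 -0.4 -0. ] op 1.0
-1.6 -1.1 3.5 0.36; -1.6 -1.0 3.5 -0.00; -1.6 -1.0 3.5 0.00; -1.6 -1.0 3.5 -0.00; -1.6 -1.0 3.5 -0.00 | end [567.8 287.6  28.5]
```

```bash
python3 -m jog '-2 -1 5 0.3; -2 -1 5 0; -2 -1 5 0; -2 -1 4 0; -2 -1 1 0' ; python3 plan.py 567 270 25 4.7 6
python3 - <<'E'
from h import *
snap('scene','s1.png')
snap('top','t1.png')
E
```

```text
time_s: 4.45
eef_pos: [569.9, 285.6, 28.8]
orientation: [2.121, 2.304, 0.032]
ft_force: [-0.3, -0.4, 0.1]
opening: 1.001
t 4.45 pos [569.9 285.6  28.8] yaw 4.73 tilt 1.29 F [-0.3 -0.4  0.1] op 1.0
-5.6 -1.6 1.3 0.03; -5.6 -1.6 1.3 -0.00; -4.0 -1.1 1.0 0.00; 0.0 0.0 0.0 -0.00; 0.0 0.0 0.0 -0.00 | end [567. 270.  25.]
```

View pics/s1.png

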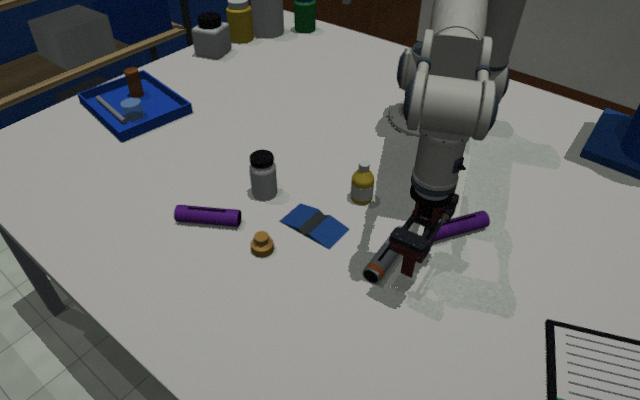

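View pics/t1.png

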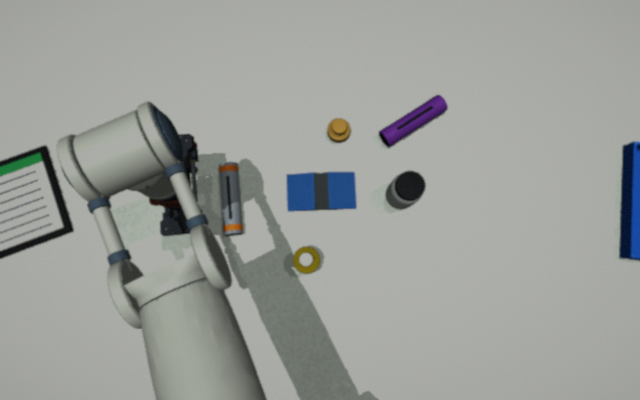

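```bash
python3 -m jog '-6 0 1 0; -6 0 1 0; -6 0 1 0; -6 0 0.5 0; -5 0 0 0' ; python3 plan.py 570 240 25 4.7 6
python3 - <<'E'
from meas import *
f=snap('top');m=best('top','tube',(231,198))
if m is not None: print(fit([(f,m.astype(float))],tubep,(565,216,.08)))
E
```

```text
time_s: 5.05
eef_pos: [573.3, 254.7, 26.5]
orientation: [2.12, 2.303, 0.035]
ft_force: [0.1, -0.2, -0.2]
opening: 1.0
t 5.05 pos [573.3 254.7  26.5] yaw 4.74 tilt 1.42 F [ 0.1 -0.2 -0.2] op 1.0
-5.7 -1.8 0.5 0.04; -5.7 -1.8 0.5 -0.00; -3.0 -0.9 0.3 0.00; 0.0 0.0 0.0 -0.00; 0.0 0.0 0.0 -0.00 | end [570. 240.  25.]
(array([5.65048490e+02, 2.16310933e+02, 9.63063232e-02]), np.float64(0.16305812163202463))
```

```bash
python3 -m jog '-4 0 0.5 0; -4 0 0.5 0; -4 0 0.5 0; -4 0 0.5 0; -4 0 0.3 0' ; python3 plan.py 570 240 25 4.7 6
python3 - <<'E'
from meas import *
f=snap('top','t2.png');m=best('top','tube',(235,198))
if m is not None: print(fit([(f,m.astype(float))],tubep,(565,210,.08)))
E
```

```text
time_s: 5.65
eef_pos: [575.1, 233.7, 23.9]
orientation: [2.12, 2.304, 0.035]
ft_force: [-0.4, -0.2, 0.5]
opening: 1.003
t 5.65 pos [575.1 233.7  23.9] yaw 4.75 tilt 1.43 F [-0.4 -0.2  0.5] op 1.0
4.9 -3.3 -0.8 0.05; 1.8 -1.2 -0.3 -0.00; 0.0 0.0 0.0 0.00; 0.0 0.0 0.0 -0.00; 0.0 0.0 0.0 -0.00 | end [570. 240.  25.]
(array([5.76773003e+02, 2.04845920e+02, 1.44526186e-01]), np.float64(2.044811320754717))
```

View pics/t2.png

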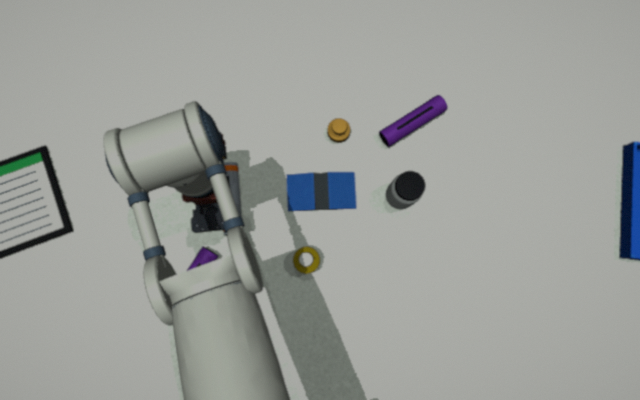

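```bash
python3 -m jog '-5 -0.3 0 0; -5 -0.3 -0.5 0; -5 -0.3 -0.5 0; -5 -0.3 -0.3 0; -5 -0.3 0 0' ; python3 plan.py 570 200 25 4.7 6
python3 - <<'E'
from h import *
f=snap('scene');cv2.imwrite('pics/s2.png',cv2.resize(f['color'][170:300,250:450,::-1],None,fx=4,fy=4))
E
```

```text
time_s: 6.25
eef_pos: [575.7, 206.9, 25.2]
orientation: [2.12, 2.304, 0.035]
ft_force: [0.7, 0.1, -0.5]
opening: 1.003
t 6.25 pos [575.7 206.9  25.2] yaw 4.76 tilt 1.44 F [ 0.7  0.1 -0.5] op 1.0
-4.3 -4.2 0.0 0.06; -2.1 -2.1 0.0 -0.00; 0.0 0.0 0.0 0.00; 0.0 0.0 0.0 -0.00; 0.0 0.0 0.0 -0.00 | end [570. 200.  25.]
```

View pics/s2.png

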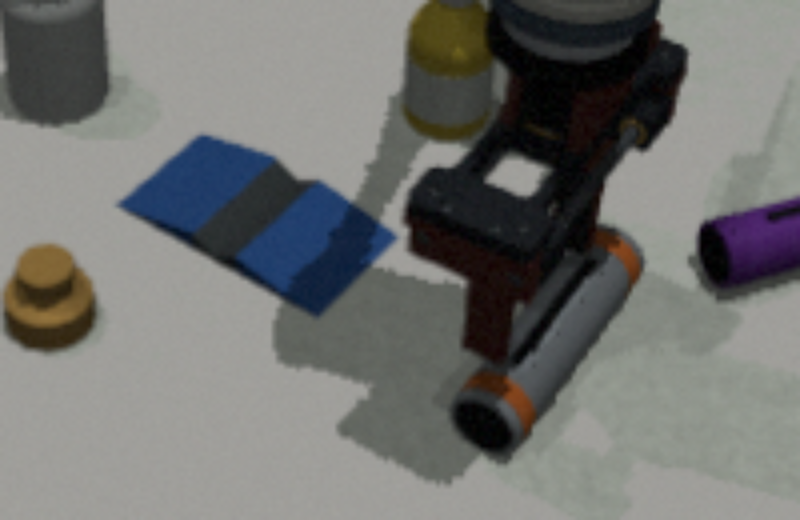

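Run:
```python
from meas import *
from scipy.spatial.transform import Rotation as Ro
f=snap('scene');s=read_state();R=Ro.from_rotvec(s['orientation']).as_matrix();p=s['eef_pos']
im=f['color'].copy()
for y in(-57,-44,44,57):
  for x in(-10,10):
    for z in (11,-8):
      q=p+R@np.array([x,y,z]); u=proj(f,q)[0]; print((x,y,z),q.round(1),((u-[250,170])*4).round())
m=masks_of('scene','tube')
for r in m:
    if abs(r['position'][0]-388)<35: 
        print(r['position'],r['confidence']);print(fit([(f,r['mask'].astype(float))],tubep,(565,210,.08)))
f=snap('top','t3.png')
for r in masks_of('top','tube'):print(r['position'],r['confidence'])
```

```text
(-10, -57, 11) [520.1 192.   12.8] [550. 275.]
(-10, -57, -8) [519.6 191.9  31.8] [554. 250.]
(10, -57, 11) [518.4 212.   12.9] [583. 289.]
(10, -57, -8) [518.  211.8  31.9] [587. 264.]
(-10, -44, 11) [533.  193.1  13.1] [540. 288.]
(-10, -44, -8) [532.6 192.9  32.1] [543. 264.]
(10, -44, 11) [531.4 213.   13.2] [572. 303.]
(10, -44, -8) [530.9 212.9  32.2] [576. 278.]
(-10, 44, 11) [620.7 200.3  15.2] [463. 388.]
(-10, 44, -8) [620.3 200.2  34.2] [466. 363.]
(10, 44, 11) [619.  220.3  15.3] [496. 404.]
(10, 44, -8) [618.6 220.1  34.3] [500. 380.]
(-10, 57, 11) [633.6 201.4  15.5] [450. 404.]
(-10, 57, -8) [633.2 201.2  34.5] [453. 379.]
(10, 57, 11) [632.  221.3  15.7] [484. 420.]
(10, 57, -8) [631.6 221.2  34.7] [488. 396.]
[385.7, 254.2] 0.84
(array([5.64703105e+02, 2.18124235e+02, 5.97961614e-02]), np.float64(0.07151138279932547))
[412.3, 119.5] 0.75
[319.8, 191.1] 0.23
```

View pics/t3.png

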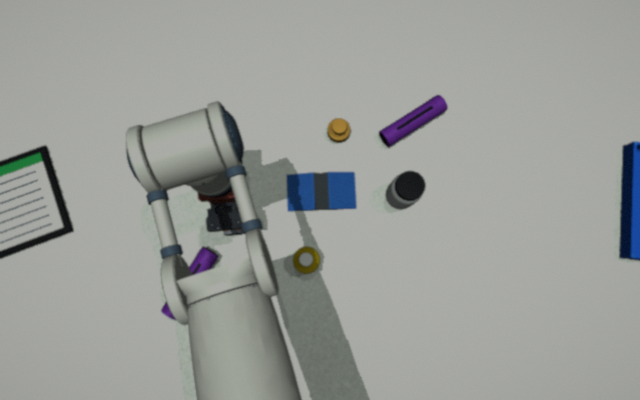

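Run:
```python
from meas import *
from scipy.spatial.transform import Rotation as Ro
f=snap('scene');s=read_state();R=Ro.from_rotvec(s['orientation']).as_matrix();p=s['eef_pos']
c=cv2.resize(f['color'][140:290,330:450,::-1],None,fx=5,fy=4.0,interpolation=cv2.INTER_CUBIC)
c=np.clip(c.astype(float)*1.6,0,255).astype(np.uint8)
def P(q): u=proj(f,q)[0]; return tuple(int(v) for v in ((u-[330,140])*[5,4]))
for y in(-57,-44,44,57):
  for x in(-10,10):
    for z,col in((11,(0,0,255)),(0,(0,255,255)),(-20,(0,255,0)),(-40,(255,255,0)),(-69,(255,0,255))):
      cv2.circle(c,P(p+R@np.array([x,y,z])),3,col,-1)
cv2.imwrite('pics/s3.png',c)
```

```text
(no output)
```

View pics/s3.png

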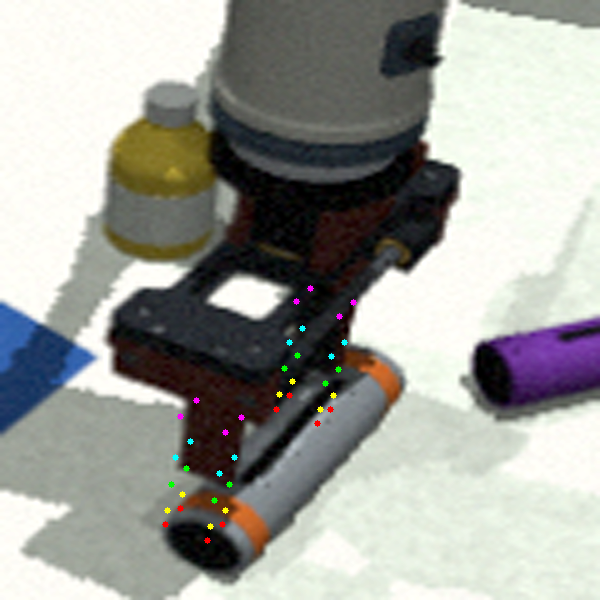

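Run:
```python
from meas import *
from scipy.spatial.transform import Rotation as Ro
f=snap('scene');R=Ro.from_rotvec([2.121,2.304,.032]).as_matrix();p=np.array([569.9,285.6,28.8])
im=cv2.imread('pics/s1.png')
c=cv2.resize(im[190:310,350:470],None,fx=5,fy=5,interpolation=cv2.INTER_CUBIC)
c=np.clip(c.astype(float)*1.6,0,255).astype(np.uint8)
def P(q): u=proj(f,q)[0]; return tuple(int(v) for v in ((u-[350,190])*5))
for y in(-57,-44,44,57):
  for x in(-10,10):
    for z,col in((11,(0,0,255)),(0,(0,255,255)),(-20,(0,255,0)),(-40,(255,255,0)),(-69,(255,0,255))):
      cv2.circle(c,P(p+R@np.array([x,y,z])),3,col,-1)
cv2.imwrite('pics/s4.png',c)
```

```text
(no output)
```

View pics/s4.png

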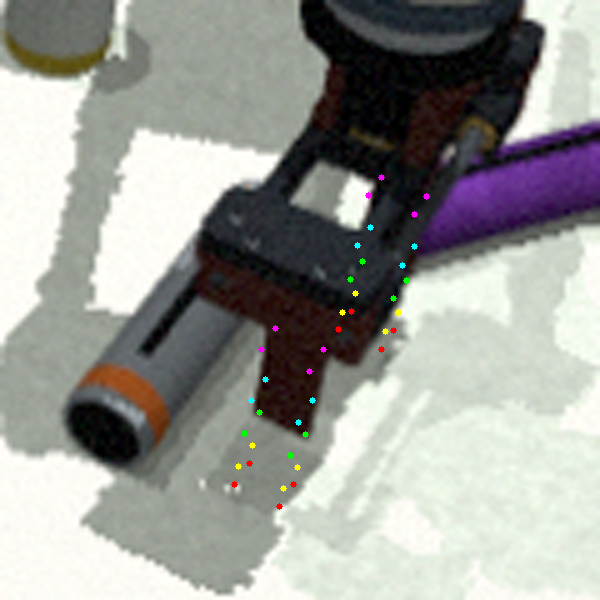

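The fingers passed over the tube with no force, and the tube hasn't moved (still y≈218). The overlay shows the real tips about 30–40 mm higher than the reported TCP plus overhang. I'll back off, then find the bench by a gentle descent watched by force and picture.

```bash
python3 -c "
import rig;print(type(rig.finger_overhang),rig.finger_overhang);print([n for n in dir(rig) if n[0]!='_'])"
python3 -m jog '12 0.5 0 0; 16 0.5 0 0; 18 0.5 0 0; 16 0.5 0 0; 10 0.5 0 0' ; python3 plan.py 570 283 25 4.7 6
python3 - <<'E'
from h import *
f=snap('scene','s5.png');cv2.imwrite('pics/s5c.png',cv2.resize(f['color'][170:300,330:470,::-1],None,fx=4,fy=4))
E
```

```text
<class 'float'> 11.0
['PlanningError', 'close_job', 'finger_overhang', 'grab_frame', 'masks_of', 'read_state', 'search_frame']
time_s: 7.1
eef_pos: [571.5, 286.0, 25.7]
orientation: [2.12, 2.304, 0.037]
ft_force: [0.2, -0.8, 0.4]
opening: 0.998
t 7.1 pos [571.5 286.   25.7] yaw 4.76 tilt 1.46 F [ 0.2 -0.8  0.4] op 1.0
-2.9 -1.8 0.7 0.06; 0.0 0.0 0.0 -0.00; 0.0 0.0 0.0 0.00; 0.0 0.0 0.0 -0.00; 0.0 0.0 0.0 -0.00 | end [570. 283.  25.]
```

View pics/s5c.png

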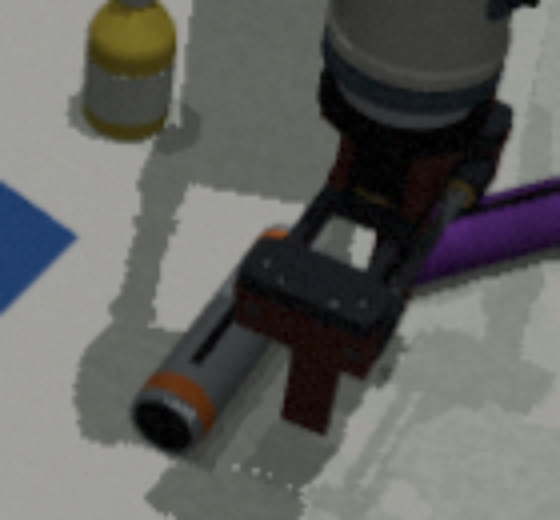

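```bash
python3 - <<'E'
from h import *
f=snap('scene')
o,d=ray(f,(406,276.3))
for y in(285,290,295): 
    q=o+d*(y-o[1])/d[1]; print(q.round(1))
E
python3 -m jog '0 -0.5 3 0; 0 -0.5 3 0; 0 -0.5 3 0; 0 -0.5 3 0; 0 -0.5 0 0'
```

```text
[603.2 285.   31.9]
[616.  290.   48.2]
[628.9 295.   64.5]
time_s: 7.7
eef_pos: [569.1, 283.9, 11.9]
orientation: [2.121, 2.304, 0.034]
ft_force: [-0.0, -0.3, -0.6]
opening: 0.996
```

```bash
python3 -m jog '0 -0.5 2 0; 0 -0.3 2 0; 0 -0.3 2 0; 0 -0.3 2 0; 0 -0.3 1 0'
python3 - <<'E'
from h import *
f=snap('scene','s6.png');cv2.imwrite('pics/s6c.png',cv2.resize(f['color'][170:300,330:470,::-1],None,fx=4,fy=4))
E
```

```text
time_s: 8.2
eef_pos: [567.8, 283.1, 2.4]
orientation: [2.122, 2.302, 0.034]
ft_force: [-0.6, 0.8, 1.0]
opening: 0.998
```

View pics/s6c.png

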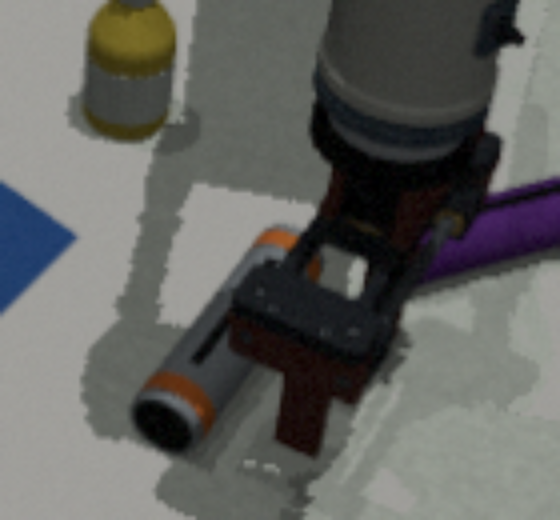

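```bash
cat > ov.py <<'E'
from meas import *
from scipy.spatial.transform import Rotation as Ro
import sys
f=snap('scene');s=read_state();R=Ro.from_rotvec(s['orientation']).as_matrix();p=s['eef_pos']
x0,y0=int(sys.argv[2]),int(sys.argv[3])
c=cv2.resize(f['color'][y0:y0+100,x0:x0+100,::-1],None,fx=6,fy=6,interpolation=cv2.INTER_CUBIC)
c=np.clip(c.astype(float)*1.8,0,255).astype(np.uint8)
def P(q): u=proj(f,q)[0]; return tuple(int(v) for v in ((u-[x0-.5,y0-.5])*6))
for k,col in((11,(0,0,255)),(-10,(0,255,255)),(-20,(0,255,0)),(-30,(255,255,0)),(-40,(255,0,255))):
    cv2.polylines(c,[np.array([P(p+R@np.array([x,y,k])) for x,y in((-10,44),(-10,57.5),(10,57.5),(10,44))],np.int32)],True,col,1)
cv2.imwrite('pics/'+sys.argv[1],c)
E
python3 ov.py s7.png 360 200
```

```text
(no output)
```

View pics/s7.png

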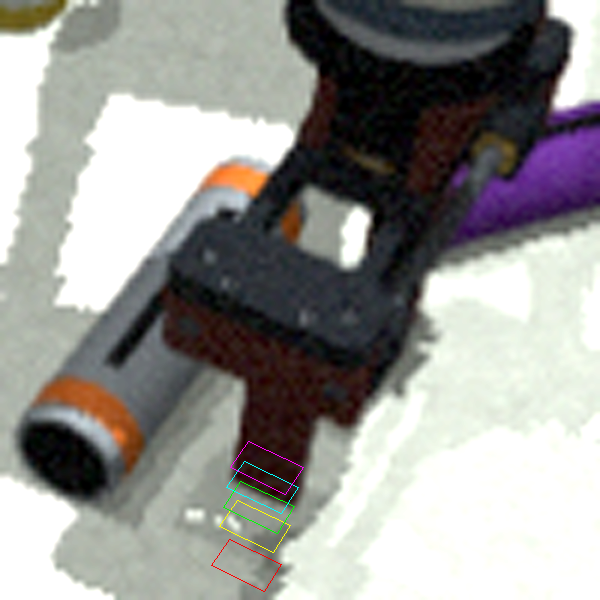

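```bash
python3 -m jog '0 -0.3 3 0; 0 -0.3 3 0; 0 -0.3 3 0; 0 -0.3 2 0; 0 -0.3 1 0'; python3 ov.py s8.png 360 200
```

```text
time_s: 8.8
eef_pos: [566.6, 283.3, -10.5]
orientation: [2.121, 2.302, 0.035]
ft_force: [-0.0, 0.6, 1.1]
opening: 1.0
```

View pics/s8.png

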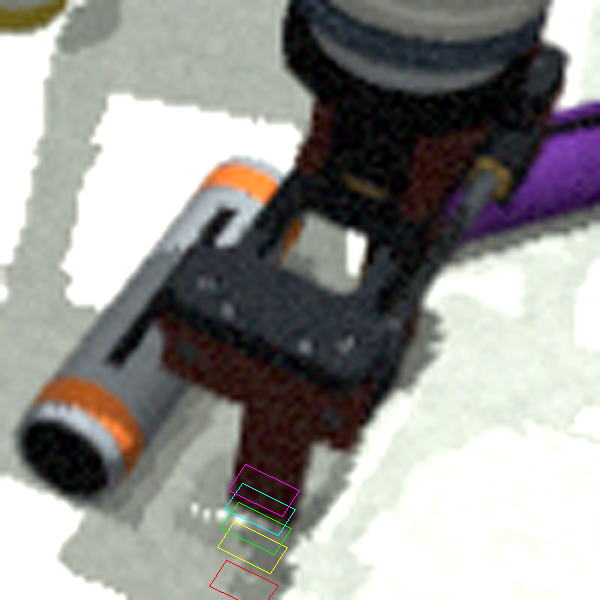

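```bash
python3 -m jog '0 -0.3 3 0; 0 -0.3 3 0; 0 -0.3 3 0; 0 -0.3 1.5 0; 0 -0.3 0 0'; python3 ov.py s9.png 360 200
```

```text
time_s: 9.35
eef_pos: [565.1, 283.2, -22.2]
orientation: [2.121, 2.303, 0.034]
ft_force: [0.4, 0.1, 0.1]
opening: 0.999
```

View pics/s9.png

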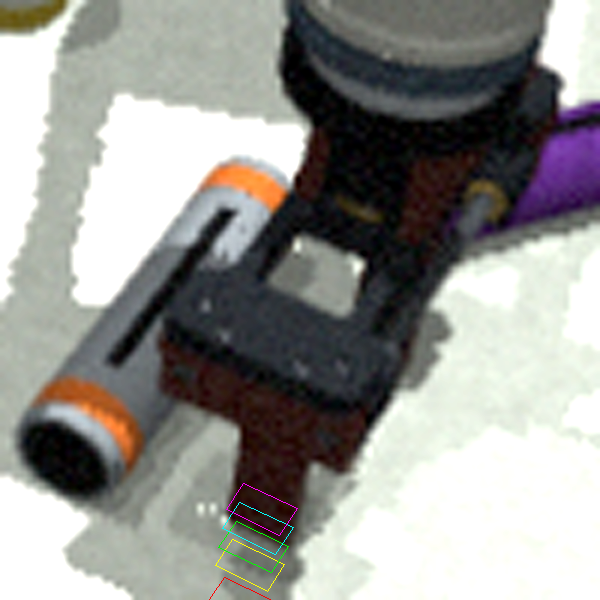

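```bash
python3 -m jog '0 -0.2 2 0; 0 -0.2 2 0; 0 0 1.5 0; 0 0 1 0; 0 0 0 0'; python3 -m jog '0 0 1 0; 0 0 1 0; 0 0 0.5 0; 0 0 0.5 0; 0 0 0 0'
```

```text
time_s: 9.9
eef_pos: [565.2, 283.4, -24.5]
orientation: [2.121, 2.302, 0.037]
ft_force: [-0.2, -0.3, -0.3]
opening: 0.999
time_s: 10.4
eef_pos: [565.5, 283.5, -24.7]
orientation: [2.12, 2.302, 0.038]
ft_force: [-1.3, -0.5, 2.1]
opening: 0.998
```

```bash
python3 -m jog '0 0 2 0; 0 0 2 0; 0 0 0 0; 0 0 0 0; 0 0 0 0'; python3 ov.py s10.png 360 200; python3 -c "
from rig import *;s=read_state();print(s['joints'].round(3),s['joint_torque'].round(2),s['ft_force'].round(2),s['ft_torque'].round(3))"
```

```text
time_s: 10.9
eef_pos: [566.0, 283.8, -24.7]
orientation: [2.12, 2.302, 0.04]
ft_force: [-1.9, -1.5, 4.7]
opening: 1.001
[ 4.120e-01  2.190e-01  1.485e+00 -1.000e-03  1.410e+00  3.290e-01] [-0.000e+00 -4.652e+01 -3.772e+01  6.000e-02 -6.600e-01  2.000e-02] [-1.17 -0.45  3.34] [-0.09   0.241  0.033]
```

View pics/s10.png

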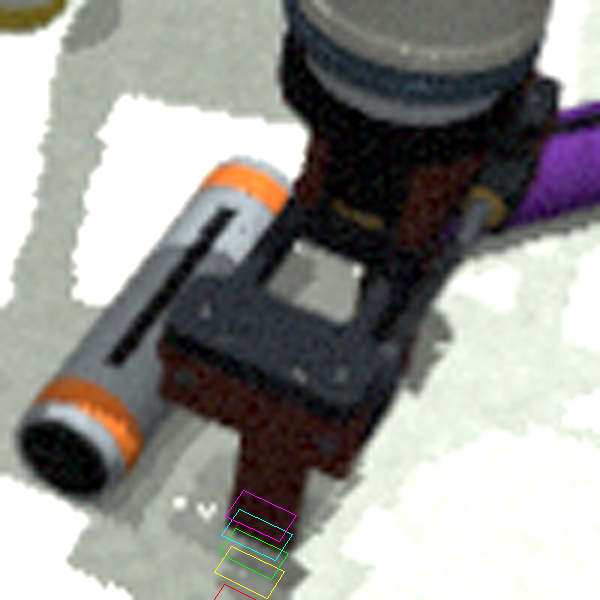

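The lower (−x) fingertip touches the bench at reported TCP z = −24.6, with about 5 N and a moment arm of −51 mm. So the tips sit about 23 mm behind the TCP, and I'll set heights from this contact. For tips at 13–16 mm I lift to TCP z ≈ −11.

```bash
python3 -m jog '0 0 -4 0; 0 0 -4 0; -3 0 -3.5 0; -4 0 -2 0; -4 0 0 0'; python3 plan.py 570 250 -11 4.7 6
```

```text
time_s: 11.45
eef_pos: [566.1, 272.2, -12.1]
orientation: [2.119, 2.303, 0.038]
ft_force: [-0.7, -0.3, 0.2]
opening: 0.996
t 11.45 pos [566.1 272.2 -12.1] yaw 4.75 tilt 1.54 F [-0.7 -0.3  0.2] op 1.0
-6.0 0.5 -0.3 0.05; -6.0 0.6 -0.3 -0.00; -6.0 0.6 -0.3 0.00; -4.5 0.4 -0.3 -0.00; 0.0 0.0 0.0 -0.00 | end [570. 250. -11.]
```

```bash
python3 -m jog '-5 0 -0.2 0; -5 0 -0.2 0; -5 0 -0.2 0; -5 0 0 0; -5 0 0 0'; python3 -m jog '-4 0 0 0; -4 0 0 0; -4 0 0 0; -4 0 0 0; -4 0 0 0';python3 plan.py 570 250 -11 4.7 6; python3 ov.py s11.png 345 190
```

```text
time_s: 11.95
eef_pos: [568.3, 244.7, -12.0]
orientation: [2.12, 2.303, 0.038]
ft_force: [0.4, -0.3, 0.5]
opening: 1.002
time_s: 12.45
eef_pos: [570.1, 222.7, -12.2]
orientation: [2.12, 2.302, 0.037]
ft_force: [-0.9, -0.1, 1.1]
opening: 0.997
t 12.45 pos [570.1 222.7 -12.2] yaw 4.71 tilt 1.52 F [-0.9 -0.1  1.1] op 1.0
6.0 0.5 -0.2 0.01; 6.0 0.5 -0.2 -0.00; 6.0 0.5 -0.2 0.00; 6.0 0.5 -0.2 -0.00; 3.4 0.3 -0.1 -0.00 | end [570. 250. -11.]
```

View pics/s11.png

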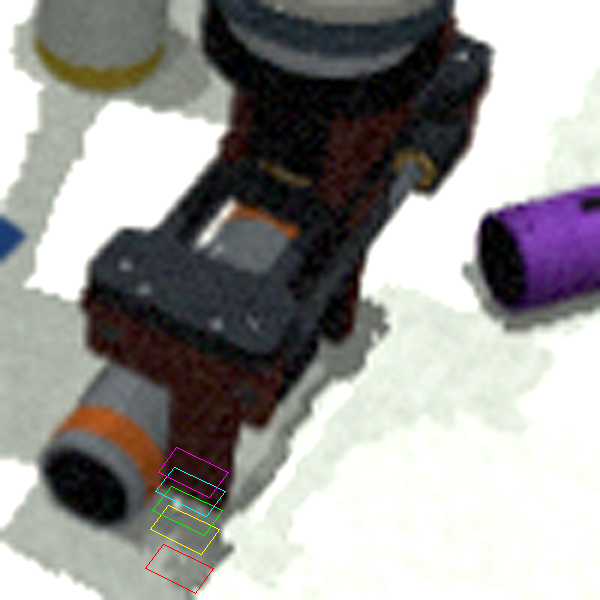

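The fingers now press the tube's side and it is rolling: the black end is at about (360,271) and the finger sits beside the tube. I continue, tracking the near end cap.

```bash
python3 - <<'E'
from h import *
f=snap('scene');print(atz(f,(360.5,271.3),20), 'expected end if yaw .08')
E
python3 -m jog '-5 0 0 0; -5 0 -0.2 0; -5 0 -0.2 0; -5 0 0 0; -5 0 0 0'; python3 -m jog '-5 0 0 0; -5 0 0 0; -5 0 0 0; -4 0 0 0.5; -4 0 0 0.5';python3 plan.py 575 150 -11 1 6; python3 ov.py s12.png 310 190
```

```text
[640.49705849 200.40823202  20.        ] expected end if yaw .08
time_s: 13.05
eef_pos: [572.2, 196.1, -12.0]
orientation: [2.12, 2.303, 0.038]
ft_force: [0.0, -0.5, 0.7]
opening: 0.999
time_s: 13.55
eef_pos: [574.3, 170.6, -12.2]
orientation: [2.142, 2.282, 0.037]
ft_force: [0.3, 0.1, 0.1]
opening: 0.999
t 13.55 pos [574.3 170.6 -12.2] yaw 3.63 tilt 1.51 F [0.3 0.1 0.1] op 1.0
-6.0 -0.2 -0.4 2.63; -6.0 0.1 -0.4 -0.00; -6.0 0.1 -0.4 0.00; -2.7 0.1 -0.2 -0.00; 0.0 0.0 0.0 0.00 | end [575. 150. -11.]
```

View pics/s12.png

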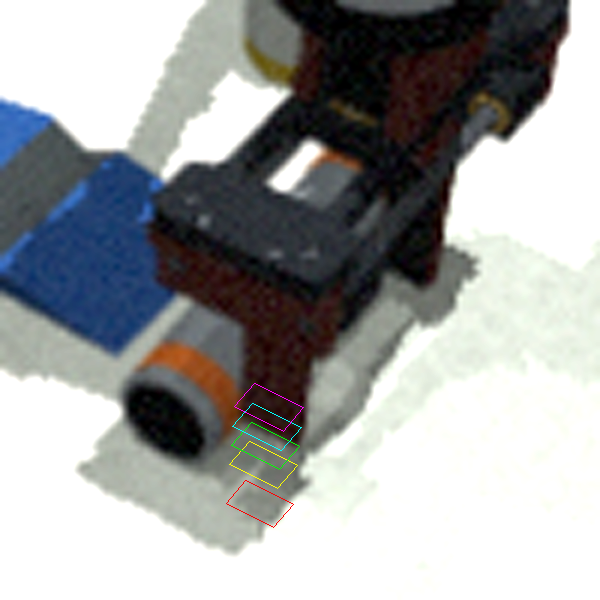

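```bash
python3 - <<'E'
from h import *
f=snap('scene');print(atz(f,(337.8,259.7),20))
E
python3 -m jog '-4 0 -0.3 0.5; -4 0 -0.3 0.5; -4 0 -0.3 0.5; -4 0 -0.2 0.5; -4 0 -0.2 0.4'; python3 -m jog '-4 0 0 0.3; -4 0 0 0; -4 0 0 0; -4 0 0 0; -4 0 0 0';python3 plan.py 575 150 -11 1 6; python3 ov.py s13.png 290 180
```

```text
[644.11974056 144.9581426   20.        ]
time_s: 14.15
eef_pos: [575.2, 149.6, -10.9]
orientation: [2.192, 2.235, 0.038]
ft_force: [0.0, 0.3, -0.0]
opening: 0.997
time_s: 14.65
eef_pos: [576.1, 129.5, -10.2]
orientation: [2.2, 2.229, 0.044]
ft_force: [0.5, 4.2, 2.8]
opening: 1.001
t 14.65 pos [576.1 129.5 -10.2] yaw 0.75 tilt 1.69 F [0.5 4.2 2.8] op 1.0
6.0 -0.2 0.3 -0.25; 6.0 -0.2 0.3 0.00; 6.0 -0.2 0.3 -0.00; 2.5 -0.1 0.1 0.00; 0.0 0.0 0.0 -0.00 | end [575. 150. -11.]
```

View pics/s13.png

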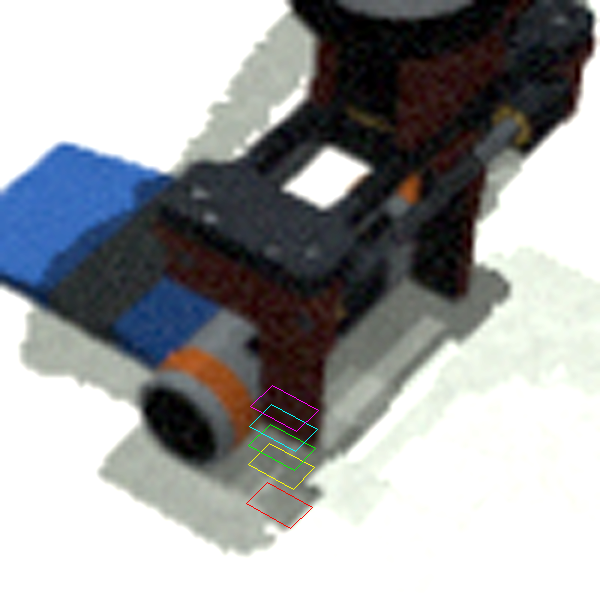

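```bash
python3 - <<'E'
from h import *
f=snap('scene');print(atz(f,(319.7,249.7),20))
E
python3 -m jog '-4 0 -0.2 0; -4 0 -0.3 0; -4 0 -0.3 0; -4 0 -0.3 0; -4 0 -0.3 0';python3 plan.py 575 150 -11 1 6; python3 ov.py s14.png 290 170
```

```text
[645.46305047  97.58878884  20.        ]
time_s: 15.25
eef_pos: [576.7, 110.3, -7.9]
orientation: [2.199, 2.231, 0.048]
ft_force: [-1.0, 3.8, 2.4]
opening: 0.993
t 15.25 pos [576.7 110.3  -7.9] yaw 0.82 tilt 1.83 F [-1.   3.8  2.4] op 0.99
6.0 -0.2 0.5 -0.18; 6.0 -0.2 0.5 0.00; 6.0 -0.2 0.5 -0.00; 6.0 -0.2 0.5 0.00; 6.0 -0.2 0.5 -0.00 | end [575.4 140.1 -10.2]
```

View pics/s14.png

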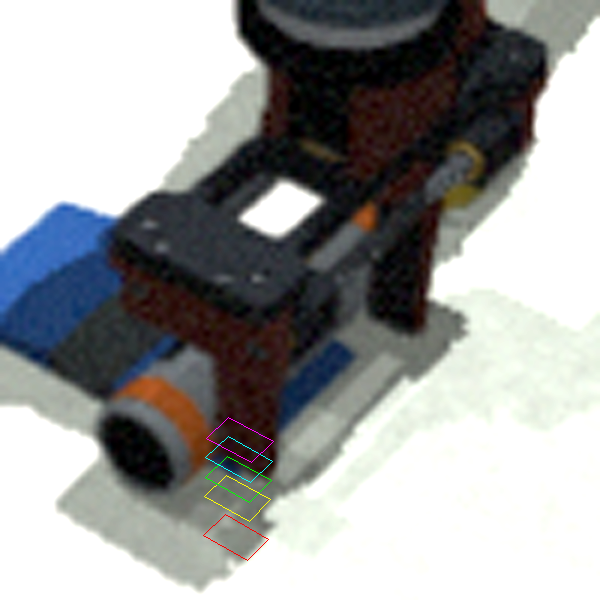

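```bash
python3 -m jog '-4 0 -0.3 0; -4 0 -0.3 0; -4 0 -0.3 0; -4 0 -0.3 0; -4 0 -0.3 0';python3 plan.py 575 150 -11 1 6; python3 ov.py s15.png 280 170
```

```text
time_s: 15.8
eef_pos: [576.9, 88.4, -6.7]
orientation: [2.199, 2.231, 0.048]
ft_force: [-0.3, 4.7, 1.9]
opening: 1.0
t 15.8 pos [576.9  88.4  -6.7] yaw 0.82 tilt 1.82 F [-0.3  4.7  1.9] op 1.0
6.0 -0.1 0.5 -0.18; 6.0 -0.1 0.5 0.00; 6.0 -0.1 0.5 -0.00; 6.0 -0.1 0.5 0.00; 6.0 -0.1 0.5 -0.00 | end [576.  118.3  -8.8]
```

View pics/s15.png

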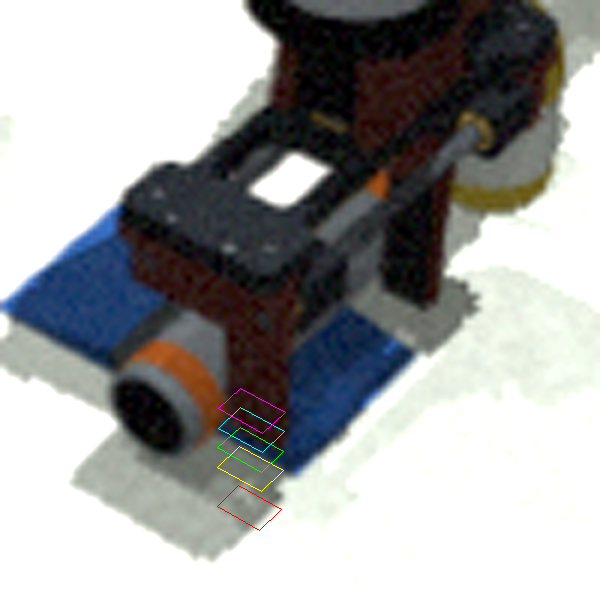

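```bash
python3 -m jog '-3 0 -0.3 0; -3 0 -0.3 0; -2.5 0 -0.3 0; -2.5 0 -0.2 0; -2 0 -0.2 0'; python3 ov.py s16.png 280 170
```

```text
time_s: 16.35
eef_pos: [576.2, 71.1, -7.0]
orientation: [2.199, 2.228, 0.039]
ft_force: [-0.4, 0.3, 0.0]
opening: 1.0
```

View pics/s16.png

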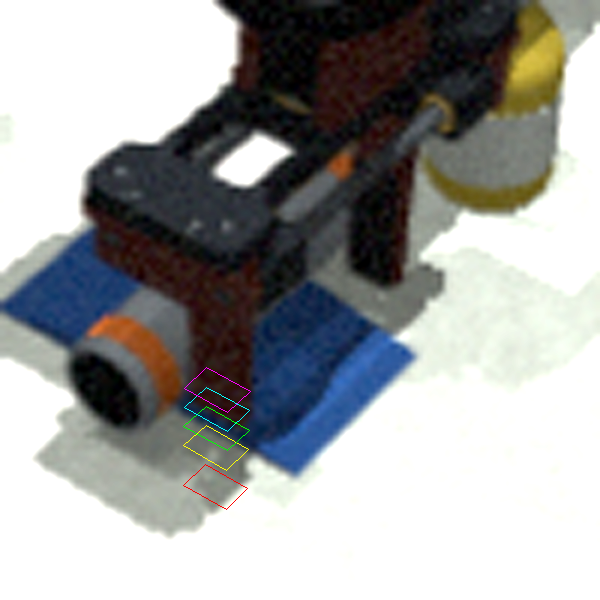

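Run:
```python
from h import *
f=snap('scene');print(proj(f,[[646,27,26],[646,42,32],[646,35,30]]).round(1), atz(f,(297.8,233.7),26), atz(f,(297.8,233.7),32))
f=snap('scene','s17.png')
c=cv2.resize(f['color'][170:270,240:340,::-1],None,fx=6,fy=6,interpolation=cv2.INTER_CUBIC);cv2.imwrite('pics/s17.png',np.clip(c*1.8,0,255))
```

```text
[[294.4 233.2]
 [299.6 234.4]
 [297.1 233.6]] [642.41911436  33.77768409  26.        ] [646.80680734  37.63444229  32.        ][ WARN:0@3.879] global loadsave.cpp:1063 imwrite_ Unsupported depth image for selected encoder is fallbacked to CV_8U.
```

View pics/s17.png

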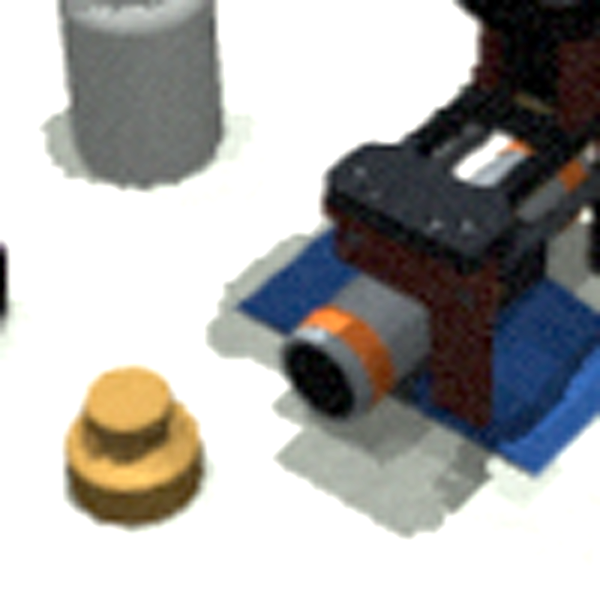

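The end cap is now at (294.2,233.0) against a predicted (294.4,233.2) when seated, so the tube has dropped in. I retreat and then rise.

```bash
python3 -m jog '5 0 -1 0; 12 0 -2 0; 18 0 -3 0; 20 0 -5 0; 15 0 -15 0'; python3 -m jog '5 0 -40 0; 5 0 -45 0; 5 0 -45 0; 5 0 -40 0; 0 0 -10 0'
```

```text
time_s: 17.0
eef_pos: [572.8, 144.2, 18.3]
orientation: [2.205, 2.227, 0.034]
ft_force: [-0.2, -0.3, -0.4]
opening: 1.001
time_s: 17.5
eef_pos: [566.3, 170.0, 209.3]
orientation: [2.198, 2.235, 0.036]
ft_force: [0.7, -0.7, 0.5]
opening: 1.001
```

```bash
python3 -m jog '30 -25 0 0; 40 -25 0 0; 40 -25 0 0; 40 -25 0 0; 15 0 0 0'
python3 - <<'E'
from meas import *
for c,n in(('top',(320,195)),('scene',(315,222))):
    f=snap(c,c+'_f.png')
    for r in masks_of(c,'tube'):
        if np.hypot(*(np.array(r['position'])-n))<25: print(c,r['confidence'],fit([(f,r['mask'].astype(float))],tubep,(573,26,.015),26))
    for l in('jar','yellow_bottle','weight'):
        for r in search_frame(c,l)[:1]: print(c,l,np.round(r['position'],1),round(r['confidence'],2))
f=snap('top')
cv2.imwrite('pics/crop_f.png',cv2.resize(f['color'][100:280,220:440,::-1],None,fx=3,fy=3,interpolation=cv2.INTER_CUBIC))
E
```

```text
time_s: 18.0
eef_pos: [461.0, 338.6, 213.3]
orientation: [2.2, 2.228, 0.045]
ft_force: [-0.2, -0.1, 0.2]
opening: 1.001
top 0.63 (array([5.74977354e+02, 2.63808801e+01, 1.92315037e-02]), np.float64(0.03641419491525424))
top jar [404.1 191. ] 0.72
top yellow_bottle [304.9 263. ] 0.68
top weight [339.3 130.9] 0.89
scene 0.67 (array([5.74990464e+02, 2.79334048e+01, 1.25751279e-02]), np.float64(0.06588491295938105))
scene jar [263.9 174.1] 0.86
scene yellow_bottle [362.6 185.1] 0.82
scene weight [262.2 246.2] 0.88
```

View pics/crop_f.png

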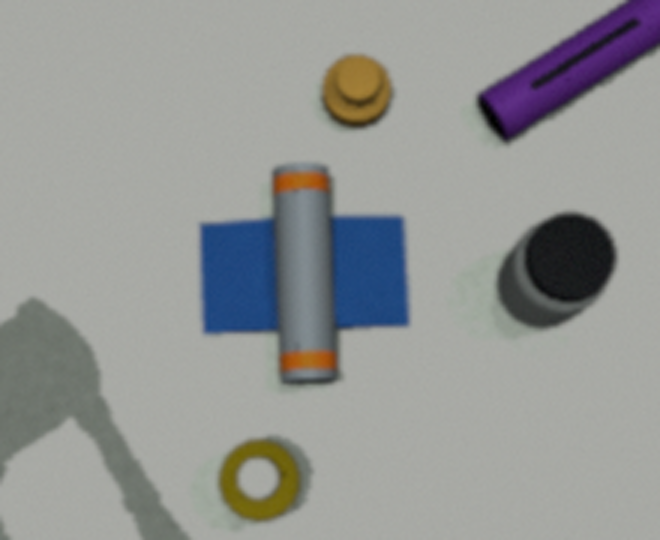

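View pics/scene_f.png

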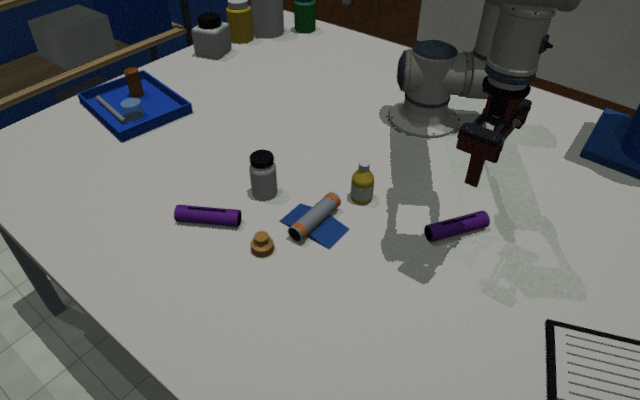

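The top view shows the tube in the groove (crop (305,272)) with both ends out. The bystanders and both purple tubes are where they were.

```bash
python3 -m jog '0 0 0 0; 0 0 0 0; 0 0 0 0; 0 0 0 0; 0 0 0 0'
python3 - <<'E'
from meas import *
f=snap('top')
for r in masks_of('top','tube'):
    if np.hypot(*(np.array(r['position'])-(320,195)))<25: print(fit([(f,r['mask'].astype(float))],tubep,(573,26,.015),26))
print(close_job())
E
```

```text
time_s: 19.05
eef_pos: [465.2, 333.3, 213.1]
orientation: [2.208, 2.218, 0.044]
ft_force: [1.3, 0.5, -0.4]
opening: 0.999
(array([5.74982719e+02, 2.62590574e+01, 1.31143678e-02]), np.float64(0.04361072423398329))
the job is handed in; nothing more can be done
None
```

The steel tube lies still in the V-block groove, and the job was handed in at about 19 s. I pushed it with both open fingers side by side, straightened it on the way, rolled it up the nearer ramp and let it drop in, then withdrew the arm.

**Final checks**
- **Position:** the top view puts the tube at (575, 26) mm and 0.013 rad. The groove centre is at (579, 26) mm and 0.015 rad. The scene view agrees to about 2 mm.
- **Ends:** the tube sits about 4 mm off centre along the groove, so the ends stick out about 31 and 39 mm.
- **Stillness:** the tube's position matched between looks about 0.8 s apart, and the robot was clear of everything.
- **Bystanders:** the jar, yellow bottle, weight and both purple tubes look unmoved. Their picture positions agree with the first look to within about 4 pixels.
- **Force:** about 5 N was the most I read at the wrist.

**What disagreed:** the fingertips were really about 34 mm higher than the reported TCP and the 11 mm `finger_overhang` imply. Because of this, my first pass went over the tube without touching it. I backed off, touched the bench lightly with the fingertips (about 5 N) to find their true height, and used that for the push. The tool was also tilted by about 1.5 to 1.8 degrees. That left one fingertip roughly 3 mm lower than the other, which I allowed for.

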